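Slide carrier under the spring clip

ROBOT

A 6-joint arm with a two-finger parallel gripper is mounted at the origin on a cart in front of the work surface, level with it; the furniture and walls round the work are solid. World frame = base frame: x ahead of the robot, y to its left, z up, the work surface at z = 0. Lengths are in mm, angles in rad, forces in N, time in s.
With the tool pointing down it reaches from about 400 to 925 mm from the base axis. Payload 12.5 kg.
Tool frame: the origin (TCP) lies on the centre line of the jaws, within the pads' length; the fingertips stand 19 mm ahead of it and the grasp point (between the pads) is the TCP; z points along the fingers, y is the line along which they close (so a half turn about z gives the same grasp; the last joint's range is limited). The gripper opens to 95 mm and grips with 3 to 60 N. Pads are 20 mm wide; open, the fingers measure 119 mm over their backs; the gripper's body (75 mm by 180 mm) begins 59 mm behind the grasp point.
Start: joints at [-1.272, 0.491, 1.559, -0, 1.092, -0.106], TCP at [246.17, -574.495, 233.661] pointing down, gripper open.
Joint ranges: [-3.1, 3.1], [-0.84, 2.19], [0.05, 2.79], [-1.13, 4.28], [0.06, 2.93], [-2.69, 2.69]. Speed limits (rad/s): [2.22, 2.22, 2.79, 3.14, 3.14, 3.14].

INTERFACE

Orientations are given as [roll, pitch, yaw] about the fixed x, y, z axes, in that order (R = Rz(yaw) Ry(pitch) Rx(roll)).
In Python, from cell import state, read_camera, job_done gives the robot as it stands.
- The arm moves only by the tool arm_command, never from a script. Its argument "deltas" is a list of rows, each an object of numbers: "dx", "dy", "dz": the shift along the world's x, y, z in m; "yaw": the turn about the world's z in degrees. In form: [{"dx": .., "dy": .., "dz": .., "yaw": ..}, ...]. A call has 1 to 20 rows; each row shifts and turns the commanded pose from where the row before left it; what a row does not reach is not made up. A row lasts 1/10 s, in which the tool goes at most 50 mm and 8.59 degrees, less where a joint would pass 70% of its speed; a pose out of reach is approached as far as the arm can. A call with a gripper value outside its range is refused whole. "gripper" is the finger opening in m, from 0 to 0.0951, set as the call begins (left out, the last holds). The fingers move at their own pace and stop on an object; the grip force is fixed at half the most. Time passes only in rows, so rows that do not move let the fingers close. It gives the time, the measured TCP pose, the force, the opening and the grip force at its end, in the units of the state.
- state(): the state, without advancing time (a new reading comes with each control period).
- read_camera(name): name is "scene" or "top" or "wrist"; returns a dict with "color" (480x640x3 uint8, red, green, blue), "range_z" (480x640 float32, mm along the optical axis (not along the pixel's ray), 0 where there is no reading), "fx", "fy", "cx", "cy" (pixels), "k1" (the pictures are not rectified: a ray, as slopes to the right and down, at radius r is drawn at 1 + k1 r^2 times it, then the intrinsics apply), "extrinsics" (4x4, takes a point from camera to world coordinates). Camera axes: x right, y up, looking along -z (the intrinsics and any distortion apply to the point x, -y, -z); pixel columns grow to the right and rows downward; lengths in mm; the calibration is good to about 2 mm. A picture is of the moment at which its call begins.
- job_done(): hands the job in; it is judged then, once.
The state is a dict: "t": time; "joints": joint angles; "qvel": joint speeds; "tau": joint torques, N m; "eef_pos": TCP position; "tcp_rot": TCP orientation; "ft_force": force on the tool from outside, world axes, zero at the start; "moment": the same for the moment, N m; "opening": opening from 0.0 (shut) to 1.0 (fully open); "grip_force": force on a finger pad.
Only numpy, scipy, OpenCV 4.12 (cv2) and the standard library are available. Lean on these libraries where they do the work, as an engineer would, in place of code of your own. Each camera call takes 0.05 s, during which the arm holds its last target. There are 200 camera calls.

TASK

Load the slide carrier into the clamping fixture without grasping it: with one fingertip hold the spring clip's long press bar down so that its nose rises, and meanwhile push the carrier along its channel with the other fingertip, under the raised nose, until it is fully home against the end stop. Only then let the bar up, so that the nose comes down on the carrier and clamps it. Do not lift or carry the carrier, and leave the other things on the desk alone.

Things in the scene. Friction and masses are not known exactly. Their poses are not given: they have to be found in the camera images.
- slide_fixture: Fixed aluminium clamping fixture, base plate 172 x 74 x 14 mm (x = -112 to +60, y = -34 to +40 mm). Origin on the desk under the channel's centre line; x along the channel in the push direction (away from the robot at yaw 0), y across it towards the clip's hinge and bar, z up. Channel floor 14 mm above the desk; guide rails 7 mm above that, inner faces at y = +-19.7, x = -98 to +52 mm.
- end_stop (a point): Foot of the dark end stop's face, on the channel floor: fixture x = +52, y = 0. The stop is 13 mm tall and 52 mm wide. The carrier is home when its front edge meets it.
- hinge_mid (a point): Middle of the clip's hinge rod, which runs along fixture x at y = +31 mm, 36 mm above the desk, between two lugs 12 mm wide at x = -104 and +48 mm. Hinge and lugs reach 42 mm above the desk; the fingers straddle them.
- nose (a point): Lower edge of the clip's nose (moves with the clip), at fixture x = +26 mm; the nose covers x = +12 to +40 mm, and reaches from the hinge over the channel to y = -2 mm. Closed, it is 2 mm over the channel floor and blocks the carrier; its plate is then 38 mm above the desk.
- carrier: Loose slide carrier: flat black plate 60 x 36 x 10 mm with a glass slide in its top, 0.10 to 0.21 kg, lying in the channel with 1.7 mm play each side. Origin: centre of its underside; x towards the stop, z up. A lip 16 mm tall (over the underside) stands across its rear end. At the start its origin is at fixture x = -48 to -34 mm, short of the nose; fully home it is at x = +22 mm.
- push_face (a point): On the carrier's flat upright rear face, carrier x = -30 mm, in the middle, 8 mm above its underside (22 mm above the desk): push here.
- clip (a joint): Angle of the spring clip, rad. 0: closed. Grows as the press bar goes down; stop at 0.55. From about 0.27 the carrier passes under the nose; have 0.40 or more for good clearance. About 0.25 when the nose rests on the carrier. The spring shuts it when let go. It takes about 2 N at the start to 5 N at the stop, at the middle of the bar's width.
- press_bar (a point): Centre of the press bar's top face (moves with the clip). The bar is a steel strip 122 mm long (fixture x = -110 to +12), 30 mm wide. Closed, it slopes up outwards at 0.55 rad, this point at y = +64, 37 mm above the desk; at the stop it is level, this point at y = +60, 20 mm above the desk, top from y = +45 to +75 mm. Press to about 22 mm above the desk. A fingertip can slide along it.
- cover_box: Bystander: small clear hinged box, 26 x 27 x 17 mm, beside the fixture opposite the press bar. Origin: centre of the underside.
- tweezers: Bystander: steel tweezers lying flat, 127 mm long, 10 mm high. Origin: centre of the underside.
- petri_dish: Bystander: lidded petri dish, 61 mm across, 16 mm high, beyond the press bar. Origin: centre of the underside.
- stain_bottle: Bystander: dropper bottle, 32 mm across, 99 mm high, behind the end stop. Origin: centre of the underside.
- iodine_bottle: Bystander: dropper bottle, 32 mm across, 99 mm high, behind the end stop. Origin: centre of the underside.
- slide_box: Bystander: closed blue slide box, 98 x 150 x 40 mm, at the right. Origin: centre of the underside.
- cups: Bystander: small stack of clear cups, 42 mm across, 50 mm high, at the left front. Origin: centre of the underside.

How it is judged:
By the outcome, as a careful person would: the job done as asked, in the order asked, and still so for the second after the job is handed in, with the robot touching nothing.
It also fails if it takes over 38 s, if anything falls off the work surface, if the arm or the gripper's body presses on something with over 40 N, if the wrist force passes 120 N, or if a joint passes its speed limit or range.

## Working session

There is one attempt and no reset: what is moved stays moved. The work goes in short steps, Python scripts to look and compute and a tool call to move; the robot and the scene stay as the last step left them, time stands still between calls to the robot, and variables do not carry over. Pictures are saved under pics/ and viewed, at most 10 in all, crops included, and the job is handed in when it is done.

Besides the shell and the picture viewer there is one more tool, called in YAML: its name, and indented under it one key for each argument. arm_command: Moves the arm, as the interface text tells. Its arguments: {"type":"object","properties":{"deltas":{"type":"array"},"gripper":{"type":"number"}},"required":["deltas"]}

```bash
mkdir -p pics
cat > h.py <<'E'
import numpy as np, cv2
from cell import state, read_camera, job_done
def save(c,n): cv2.imwrite('pics/'+n,c['color'][:,:,::-1])
def pts(c,us,vs,z=None):
    us=np.atleast_1d(us).astype(float);vs=np.atleast_1d(vs).astype(float)
    xd=(us-c['cx'])/c['fx'];yd=(vs-c['cy'])/c['fy'];x,y=xd.copy(),yd.copy()
    for _ in range(20):
        f=1+c['k1']*(x*x+y*y);x=xd/f;y=yd/f
    E=np.array(c['extrinsics']);d=np.stack([x,-y,-np.ones_like(x)],1)
    if z is None:
        r=c['range_z'][np.round(vs).astype(int),np.round(us).astype(int)];
    else:
        dw=d@E[:3,:3].T; r=(z-E[2,3])/dw[:,2]
    return (d*np.asarray(r)[:,None])@E[:3,:3].T+E[:3,3]
E
python3 - <<'E'
from h import *
for n in ['top','scene']:
    c=read_camera(n);save(c,n+'1.png');np.savez(n+'1.npz',**c)
    print(n,np.round(c['extrinsics'],2).tolist())
print(state())
E
```

```text
top [[0.01, 0.99, -0.16, 336.92], [-1.0, 0.01, 0.0, -41.25], [0.01, 0.16, 0.99, 1321.9], [0.0, 0.0, 0.0, 1.0]]
scene [[-0.88, 0.18, -0.44, -26.55], [-0.47, -0.38, 0.8, 974.99], [-0.03, 0.91, 0.42, 612.68], [0.0, 0.0, 0.0, 1.0]]
{'t': 0.1, 'joints': array([-1.27157372e+00,  4.91487249e-01,  1.55939041e+00, -7.22140142e-06,
        1.09169377e+00, -1.05585722e-01]), 'qvel': array([-0.00046182, -0.00186071,  0.00147529,  0.00029051, -0.00095547,
       -0.00153325]), 'tau': array([ 2.32259023e-03, -6.13626981e+01, -2.58606631e+01,  6.93965843e-02,
        4.69795126e-02, -3.68454937e-05]), 'eef_pos': array([ 246.12112744, -574.28608402,  233.1269929 ]), 'tcp_rot': array([-3.14061865e+00, -9.67838972e-05,  4.04811616e-01]), 'ft_force': array([-0.95361257, -0.17140971,  0.02674989]), 'moment': array([-0.05247978, -0.05807609,  0.0245723 ]), 'grip_force': 0.0, 'opening': 0.9990054137145868}
```

View pics/top1.png

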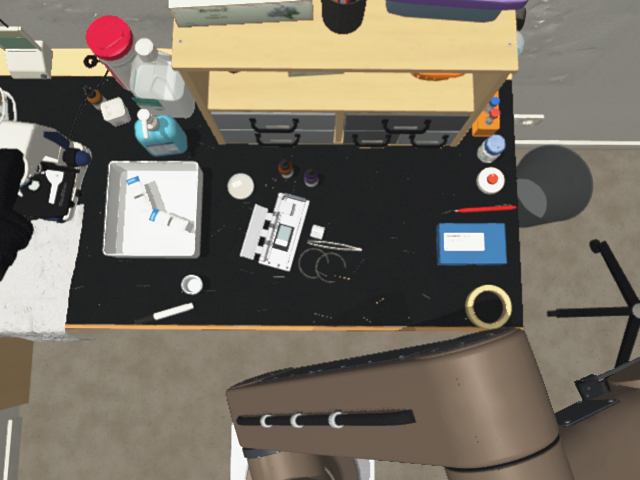

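View pics/scene1.png

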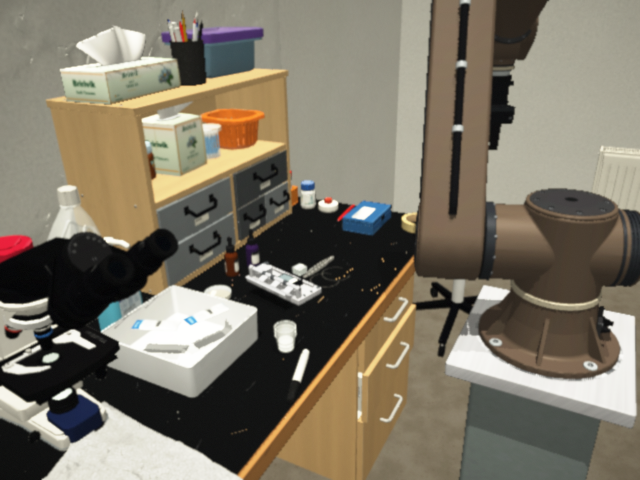

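The top picture shows the fixture around px (275,232), its push direction up and slightly right, with the bar on its left side and the bottles behind the stop. I'll zoom in on it.

Run:
```python
from h import *
c=dict(np.load('top1.npz'))
im=c['color'][150:290,220:370,::-1]
cv2.imwrite('pics/topz.png',cv2.resize(im,None,fx=4,fy=4,interpolation=cv2.INTER_CUBIC)[:560])
print(c['fx'],c['k1'])
```

```text
570.1179285889586 -0.008294675856918447
```

View pics/topz.png

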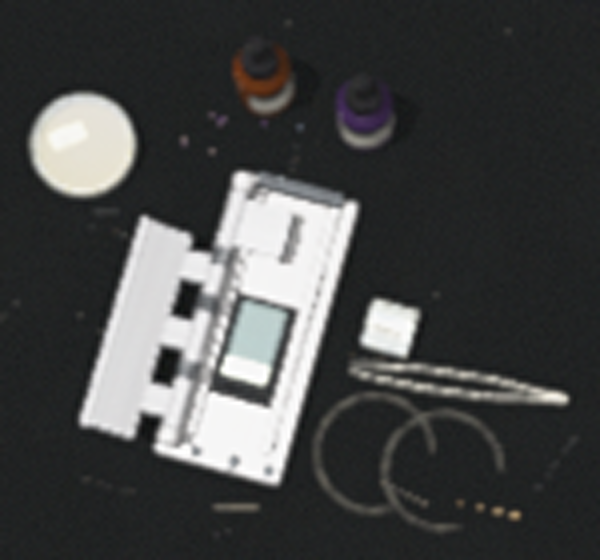

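The zoomed top view shows the base corners at about (235,172), (357,203), (277,485) and (155,452). The carrier is centred near (253,350), and the cover box is to the right at (390,328).

```bash
cat >> h.py <<'E'
def fit(L,P):
    L=np.array(L,float);P=np.array(P)[:,:2];a=L.mean(0);b=P.mean(0);l=(L-a)@[1,1j];p=(P-b)@[1,1j]
    yaw=np.angle(np.sum(p*l.conj()));R=np.array([[np.cos(yaw),-np.sin(yaw)],[np.sin(yaw),np.cos(yaw)]])
    t=b-R@a; return yaw,R,t,np.round(P-(L@R.T+t),1)
E
python3 - <<'E'
from h import *
c=dict(np.load('top1.npz'))
z=np.array([[235,172],[357,203],[277,485],[155,452]])/4+[220,150]
P=pts(c,z[:,0],z[:,1],14)
yaw,R,t,e=fit([[60,40],[60,-34],[-112,-34],[-112,40]],P)
print('yaw',yaw,np.degrees(yaw),t,e)
q=np.array([[253,350],[245,297],[239,402]])/4+[220,150]
print((pts(c,q[:,0],q[:,1],24)[:,:2]-t)@R)
print('tcp goal',R@[-50,30]+t)
E
```

```text
yaw -0.2574181566322259 -14.748973945064105 [581.25396342  36.44679476] [[-0.5  0.1]
 [ 0.1 -0.2]
 [ 0.3  0.5]
 [ 0.1 -0.5]]
[[-41.11222078   0.08372694]
 [-12.44943849  12.93584884]
 [-72.29602227  -0.32997545]]
tcp goal [540.53897742  78.18754122]
```

arm_command:
  deltas:
    - {"dx":0.014,"dy":0.033,"yaw":-1.9}
    - {"dx":0.014,"dy":0.033,"yaw":-1.9}
    - {"dx":0.014,"dy":0.033,"yaw":-1.9}
    - {"dx":0.014,"dy":0.033,"yaw":-1.9}
    - {"dx":0.014,"dy":0.033,"yaw":-1.9}
    - {"dx":0.014,"dy":0.033,"yaw":-1.9}
    - {"dx":0.014,"dy":0.033,"yaw":-1.9}
    - {"dx":0.014,"dy":0.033,"yaw":-1.9}
    - {"dx":0.014,"dy":0.033,"yaw":-1.9}
    - {"dx":0.014,"dy":0.033,"yaw":-1.9}
    - {"dx":0.014,"dy":0.033,"yaw":-1.9}
    - {"dx":0.014,"dy":0.033,"yaw":-1.9}
    - {"dx":0.014,"dy":0.033,"yaw":-1.9}
    - {"dx":0.014,"dy":0.033,"yaw":-1.9}
    - {"dx":0.014,"dy":0.033,"yaw":-1.9}
    - {"dx":0.014,"dy":0.033,"yaw":-1.9}
    - {"dx":0.014,"dy":0.033,"yaw":-1.9}
    - {"dx":0.014,"dy":0.033,"yaw":-1.9}
    - {"dx":0.014,"dy":0.033,"yaw":-1.9}
    - {"dx":0.014,"dy":0.033,"yaw":-1.9}
  gripper: 0.05

```text
$.deltas[0]: bad value
```

arm_command:
  deltas:
    - {"dx":0}
    - {"dx":0}
    - {"dx":0}

```text
$.deltas[0]: bad value
```

Run:
```python
from h import *
c=read_camera('wrist');save(c,'w1.png');np.savez('w1.npz',**c)
print(np.round(c['extrinsics'],2).tolist(),c['fx'])
s=state();print(s['eef_pos'],s['tcp_rot'],s['opening'],s['ft_force'])
```

```text
[[0.39, 0.89, 0.24, 312.75], [-0.92, 0.38, 0.1, -546.28], [-0.0, -0.26, 0.97, 383.03], [0.0, 0.0, 0.0, 1.0]] 381.3073298152185
[ 246.10678067 -574.34241774  233.18637326] [-3.14077064e+00 -1.01853125e-04  4.04762812e-01] 0.9989079413482541 [ 0.21992251 -0.02411295 -0.09912923]
```

View pics/w1.png

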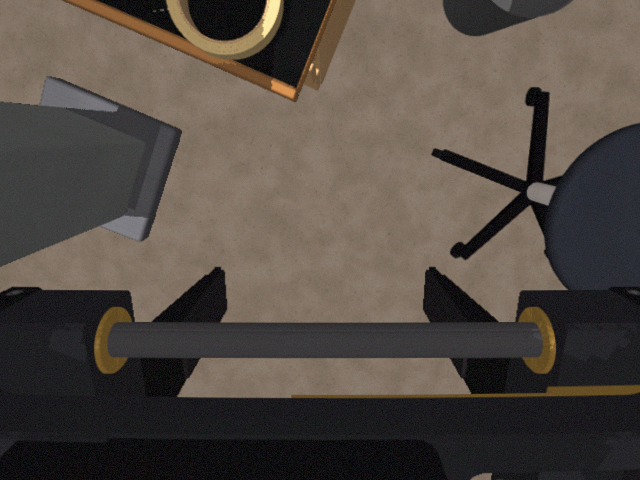

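That picture shows only the floor and the fingertips at (225,270) and (425,270), because the arm never moved: the rows need all their fields.

arm_command:
  deltas:
    - {"dx":0.014,"dy":0.033,"dz":0.0,"yaw":-1.9}
    - {"dx":0.014,"dy":0.033,"dz":0.0,"yaw":-1.9}
    - {"dx":0.014,"dy":0.033,"dz":0.0,"yaw":-1.9}
    - {"dx":0.014,"dy":0.033,"dz":0.0,"yaw":-1.9}
    - {"dx":0.014,"dy":0.033,"dz":0.0,"yaw":-1.9}
    - {"dx":0.014,"dy":0.033,"dz":0.0,"yaw":-1.9}
    - {"dx":0.014,"dy":0.033,"dz":0.0,"yaw":-1.9}
    - {"dx":0.014,"dy":0.033,"dz":0.0,"yaw":-1.9}
    - {"dx":0.014,"dy":0.033,"dz":0.0,"yaw":-1.9}
    - {"dx":0.014,"dy":0.033,"dz":0.0,"yaw":-1.9}
    - {"dx":0.014,"dy":0.033,"dz":0.0,"yaw":-1.9}
    - {"dx":0.014,"dy":0.033,"dz":0.0,"yaw":-1.9}
    - {"dx":0.014,"dy":0.033,"dz":0.0,"yaw":-1.9}
    - {"dx":0.014,"dy":0.033,"dz":0.0,"yaw":-1.9}
    - {"dx":0.014,"dy":0.033,"dz":0.0,"yaw":-1.9}
    - {"dx":0.014,"dy":0.033,"dz":0.0,"yaw":-1.9}
    - {"dx":0.014,"dy":0.033,"dz":0.0,"yaw":-1.9}
    - {"dx":0.014,"dy":0.033,"dz":0.0,"yaw":-1.9}
    - {"dx":0.014,"dy":0.033,"dz":0.0,"yaw":-1.9}
    - {"dx":0.0,"dy":0.0,"dz":0.0,"yaw":0.0}
  gripper: 0.05

```text
t: 2.15
eef_pos: [513.1, 55.4, 233.4]
tcp_rot: [-3.141, -0.0, -0.223]
ft_force: [-0.4, -0.8, -0.2]
opening: 0.527
grip_force: 0.0
```

arm_command:
  deltas:
    - {"dx":0.0,"dy":0.005,"dz":-0.03,"yaw":-1.9}
    - {"dx":0.0,"dy":0.005,"dz":-0.03,"yaw":0.0}
    - {"dx":0.0,"dy":0.0,"dz":0.0,"yaw":0.0}
    - {"dx":0.0,"dy":0.0,"dz":0.0,"yaw":0.0}

```text
t: 2.55
eef_pos: [512.2, 62.1, 174.0]
tcp_rot: [3.141, 0.001, -0.258]
ft_force: [-0.2, -0.2, 0.5]
opening: 0.524
grip_force: 0.0
```

Run:
```python
from h import *
c=read_camera('wrist');save(c,'w2.png');np.savez('w2.npz',**c)
s=state();print(s['eef_pos'],s['tcp_rot'],s['opening'],s['ft_force'])
```

```text
[512.6042158   62.0581945  174.70099545] [-3.14154822e+00 -8.62061131e-04 -2.58457980e-01] 0.5237040551229917 [0.21788602 0.86352701 0.48575295]
```

View pics/w2.png

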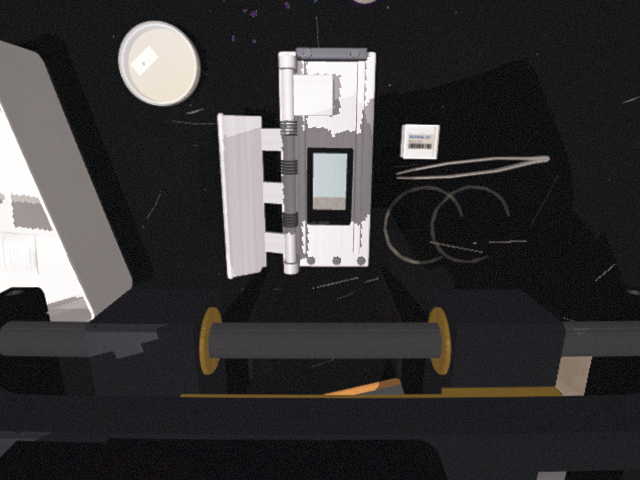

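The wrist view shows the fixture nearly aligned with the tool. The base's right corners are at (375,54) and (369,266), the carrier spans (307–353, 148–225), and the stop's top edge runs from (297,48) to (367,48).

Run:
```python
from h import *
c=dict(np.load('w2.npz'))
P=pts(c,[375,369],[54,266],14)
yaw,R,t,e=fit([[60,-34],[-112,-34]],P);print('2corner',yaw,t,e.tolist())
R0=fit([[0,0],[1,0]],[[0,0,0],[np.cos(-.2574),np.sin(-.2574),0]])[1]
t0=np.array([581.25,36.45])
f=lambda u,v,z:np.round((pts(c,u,v,z)[:,:2]-t0)@R0,1).tolist()
print('carr rear',f([307,330,353],[225]*3,30),'front',f([309,351],[148]*2,24))
print('hinge',f([288,291],[130,262],42),'stop top',f([297,367],[48,48],27))
print('bar edge out',f([220,229],[115,277],45),'in',f([261,266],[117,271],29))
print('plate rear', f([305,369],[266,266],14))
p=pts(c,[242,242,330,330],[150,220,215,160]); print('depth',np.round(p,1).tolist(), np.round((p[:,:2]-t0)@R0,1).tolist())
```

```text
2corner -0.2569221862405028 [581.34773816  39.67748113] [[-1.8, 0.5], [1.8, -0.5]]
carr rear [[-70.8, 21.2], [-70.8, 2.9], [-70.8, -15.3]] front [[-11.4, 19.1], [-11.4, -13.1]]
hinge [[1.9, 33.3], [-97.5, 33.5]] stop top [[59.1, 26.8], [59.0, -23.4]]
bar edge out [[12.3, 80.5], [-108.9, 82.0]] in [[11.4, 54.3], [-109.8, 55.4]]
plate rear [[-110.8, 24.1], [-110.9, -30.9]]
depth [[586.8, 105.3, 37.1], [536.7, 121.1, 39.1], [519.8, 55.6, 22.6], [562.2, 44.5, 24.4]] [[-12.2, 68.0], [-64.6, 70.5], [-64.3, 2.9], [-20.5, 3.0]]
```

arm_command:
  deltas:
    - {"dx":-0.004,"dy":0.014,"dz":-0.02,"yaw":0.0}
    - {"dx":-0.004,"dy":0.014,"dz":-0.025,"yaw":0.0}
    - {"dx":0.0,"dy":0.0,"dz":-0.03,"yaw":0.0}
    - {"dx":0.0,"dy":0.0,"dz":-0.03,"yaw":0.0}
    - {"dx":0.0,"dy":0.0,"dz":0.0,"yaw":0.0}
    - {"dx":0.0,"dy":0.0,"dz":0.0,"yaw":0.0}
  gripper: 0.048

```text
t: 3.2
eef_pos: [504.9, 90.2, 69.9]
tcp_rot: [-3.141, -0.001, -0.259]
ft_force: [0.8, -0.3, 0.3]
opening: 0.502
grip_force: 0.0
```

Run:
```python
from h import *
c=read_camera('wrist');save(c,'w3.png');np.savez('w3.npz',**c)
s=state();print(s['eef_pos'],s['tcp_rot'],s['opening'],s['ft_force'])
```

```text
[505.12620036  90.27491648  70.40889345] [-3.14106054e+00 -2.06763249e-03 -2.58689245e-01] 0.5030757497485117 [ 0.19142842 -0.44687208  1.02870407]
```

View pics/w3.png

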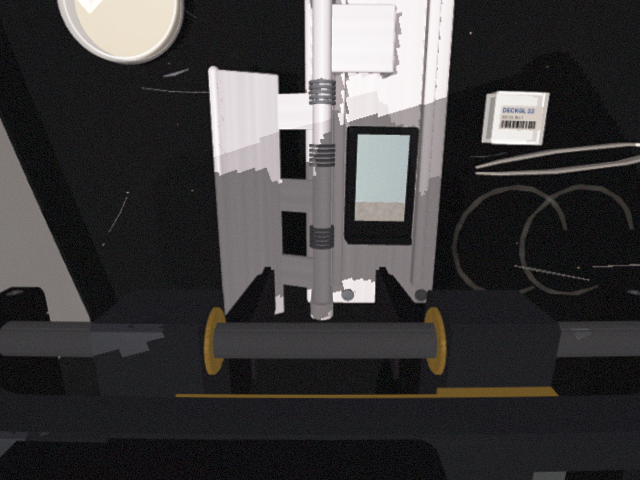

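The wrist view shows the fingertips at (270,270) and (378,270), straddling the hinge rod at column 321. The carrier's rear edge is at row 244, centred on column 380.

Run:
```python
from h import *
c=dict(np.load('w3.npz'))
R=np.array([[np.cos(-.2585),np.sin(.2585)],[np.sin(-.2585),np.cos(-.2585)]])
f=lambda u,v,z:np.round((pts(c,u,v,z)[:,:2]-[505.1,90.3])@R,1).tolist()
print('rear',f([346,379,411],[244]*3,30),'plate rear',f([370],[302],14),'tips',f([270,378],[270,270],51.4))
print('nose plate',f([333,396],[40,40],38),'hinge',f([321,321],[110,260],42),'bar',f([215,278],[180,180],37))
```

```text
rear [[17.1, -11.2], [17.1, -28.4], [17.1, -45.0]] plate rear [[-23.0, -26.7]] tips [[10.6, 25.5], [10.6, -25.2]]
nose plate [[112.3, -3.9], [112.4, -31.5]] hinge [[82.7, 1.4], [12.4, 1.6]] bar [[51.1, 52.4], [51.0, 22.1]]
```

arm_command:
  deltas:
    - {"dx":0.0,"dy":0.0,"dz":-0.008,"yaw":0.0}
    - {"dx":0.0,"dy":0.0,"dz":-0.006,"yaw":0.0}
    - {"dx":0.0,"dy":0.0,"dz":-0.004,"yaw":0.0}
    - {"dx":0.0,"dy":0.0,"dz":-0.004,"yaw":0.0}
    - {"dx":0.0,"dy":0.0,"dz":-0.004,"yaw":0.0}
    - {"dx":0.0,"dy":0.0,"dz":-0.003,"yaw":0.0}
    - {"dx":0.0,"dy":0.0,"dz":0.0,"yaw":0.0}
    - {"dx":0.0,"dy":0.0,"dz":0.0,"yaw":0.0}
    - {"dx":0.0,"dy":0.0,"dz":0.0,"yaw":0.0}

```text
t: 4.15
eef_pos: [504.0, 89.7, 40.1]
tcp_rot: [3.141, 0.0, -0.258]
ft_force: [-3.2, -9.9, 11.2]
opening: 0.501
grip_force: 5.7
```

Run:
```python
from h import *
c=read_camera('wrist');save(c,'w4.png');np.savez('w4.npz',**c)
s=state();print(s['eef_pos'],s['tcp_rot'],s['opening'],s['ft_force'])
```

```text
[503.99056595  89.763559    40.11659036] [ 3.14073548e+00  1.60448618e-04 -2.58278931e-01] 0.5051265764675399 [-3.25939276 -9.93030806 11.77759457]
```

View pics/w4.png

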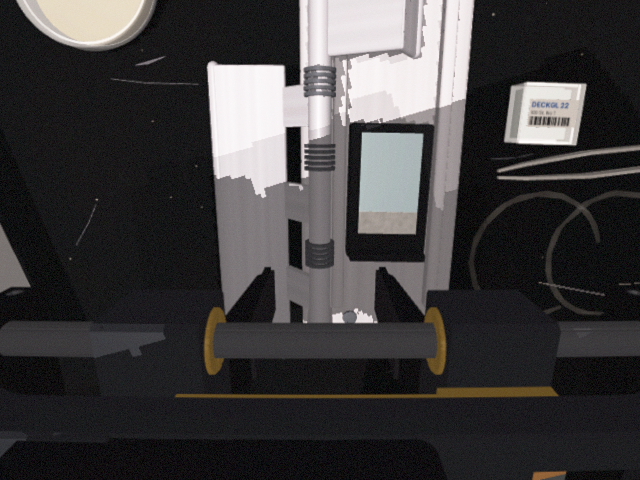

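The wrist view shows the bar level and pressed and the nose raised at (375,30). The carrier's rear edge is at (390,258), with the push finger behind it. I'll ease up 1 mm and push.

arm_command:
  deltas:
    - {"dx":0.0,"dy":-0.001,"dz":0.001,"yaw":0.0}
    - {"dx":0.00387,"dy":-0.00102,"dz":0.0,"yaw":0.0}
    - {"dx":0.00387,"dy":-0.00102,"dz":0.0,"yaw":0.0}
    - {"dx":0.00387,"dy":-0.00102,"dz":0.0,"yaw":0.0}
    - {"dx":0.00387,"dy":-0.00102,"dz":0.0,"yaw":0.0}
    - {"dx":0.0,"dy":0.0,"dz":0.0,"yaw":0.0}

```text
t: 4.8
eef_pos: [519.1, 85.4, 40.6]
tcp_rot: [3.141, 0.002, -0.258]
ft_force: [-2.6, 0.2, 5.6]
opening: 0.502
grip_force: 2.9
```

arm_command:
  deltas:
    - {"dx":0.00387,"dy":-0.00102,"dz":0.0,"yaw":0.0}
    - {"dx":0.00387,"dy":-0.00102,"dz":0.0,"yaw":0.0}
    - {"dx":0.00387,"dy":-0.00102,"dz":0.0,"yaw":0.0}
    - {"dx":0.00387,"dy":-0.00102,"dz":0.0,"yaw":0.0}
    - {"dx":0.00387,"dy":-0.00102,"dz":0.0,"yaw":0.0}
    - {"dx":0.00387,"dy":-0.00102,"dz":0.0,"yaw":0.0}
    - {"dx":0.00387,"dy":-0.00102,"dz":0.0,"yaw":0.0}
    - {"dx":0.00387,"dy":-0.00102,"dz":0.0,"yaw":0.0}
    - {"dx":0.00387,"dy":-0.00102,"dz":0.0,"yaw":0.0}
    - {"dx":0.00387,"dy":-0.00102,"dz":0.0,"yaw":0.0}
    - {"dx":0.0,"dy":0.0,"dz":0.0,"yaw":0.0}

```text
t: 5.9
eef_pos: [557.9, 75.3, 40.6]
tcp_rot: [3.141, 0.002, -0.258]
ft_force: [-2.6, 0.3, 4.7]
opening: 0.504
grip_force: 2.9
```

Run:
```python
from h import *
c=read_camera('wrist');save(c,'w5.png');np.savez('w5.npz',**c)
s=state();print(s['eef_pos'],s['tcp_rot'],s['opening'],s['ft_force'])
```

```text
[557.91125713  75.31462766  40.61890084] [ 3.14119941e+00  1.32173537e-03 -2.58190770e-01] 0.5077532425682633 [-2.46565951 -0.22493945  5.2105795 ]
```

View pics/w5.png

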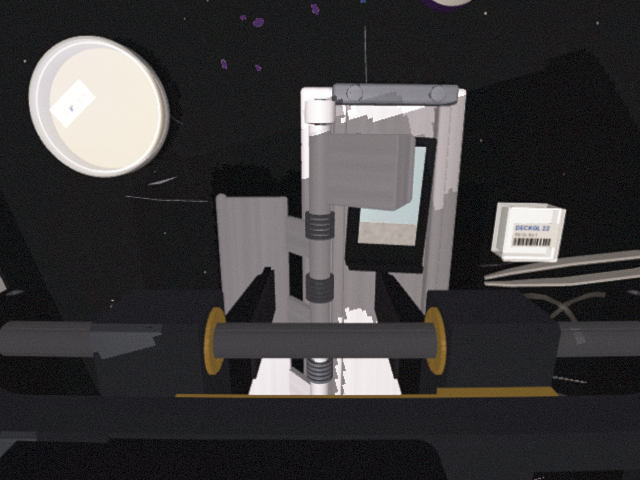

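The carrier is under the raised nose with its front edge at row 137. The stop's near face is at row 104, so I'd expect about 13–14 mm to go. I'll continue in smaller steps and watch the force.

arm_command:
  deltas:
    - {"dx":0.00387,"dy":-0.00102,"dz":0.0,"yaw":0.0}
    - {"dx":0.00387,"dy":-0.00102,"dz":0.0,"yaw":0.0}
    - {"dx":0.00193,"dy":-0.00051,"dz":0.0,"yaw":0.0}
    - {"dx":0.00193,"dy":-0.00051,"dz":0.0,"yaw":0.0}
    - {"dx":0.0,"dy":0.0,"dz":0.0,"yaw":0.0}

```text
t: 6.45
eef_pos: [569.1, 72.3, 40.6]
tcp_rot: [3.141, 0.002, -0.258]
ft_force: [-5.1, 0.7, 5.4]
opening: 0.501
grip_force: 3.2
```

arm_command:
  deltas:
    - {"dx":0.00097,"dy":-0.00026,"dz":0.0,"yaw":0.0}
    - {"dx":0.00097,"dy":-0.00026,"dz":0.0,"yaw":0.0}
    - {"dx":0.0,"dy":0.0,"dz":0.0,"yaw":0.0}

```text
t: 6.75
eef_pos: [569.8, 72.1, 40.5]
tcp_rot: [3.141, 0.005, -0.259]
ft_force: [-10.0, 3.2, 9.5]
opening: 0.502
grip_force: 6.1
```

Run:
```python
from h import *
c=read_camera('wrist');np.savez('w6.npz',**c)
im=c['color'][60:310,280:480,::-1];cv2.imwrite('pics/w6.png',cv2.resize(im,None,fx=2.4,fy=2.4,interpolation=cv2.INTER_CUBIC))
```

```text
(no output)
```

View pics/w6.png

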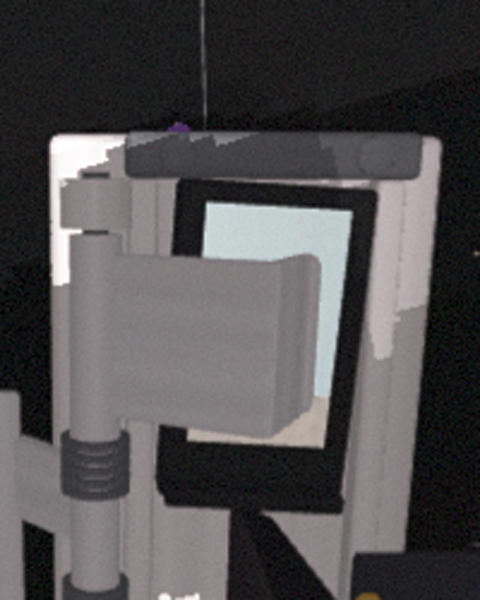

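The crop shows the carrier's front-left corner at the stop (178,180). Its front-right corner still has a small gap (375,190), so it is skewed about 2.5°. I'll push a little more, drifting slightly to -y to square it.

arm_command:
  deltas:
    - {"dx":0.0005,"dy":-0.0009,"dz":0.0,"yaw":0.0}
    - {"dx":0.0005,"dy":-0.0009,"dz":0.0,"yaw":0.0}
    - {"dx":0.0005,"dy":-0.0009,"dz":0.0,"yaw":0.0}
    - {"dx":0.0005,"dy":-0.0003,"dz":0.0,"yaw":0.0}
    - {"dx":0.0,"dy":0.0,"dz":0.0,"yaw":0.0}

```text
t: 7.3
eef_pos: [570.1, 69.8, 40.4]
tcp_rot: [3.141, 0.009, -0.259]
ft_force: [-15.8, 9.5, 13.3]
opening: 0.505
grip_force: 10.9
```

Run:
```python
from h import *
c=read_camera('wrist');np.savez('w7.npz',**c)
im=c['color'][60:310,280:480,::-1];cv2.imwrite('pics/w7.png',cv2.resize(im,None,fx=2.4,fy=2.4,interpolation=cv2.INTER_CUBIC))
```

```text
(no output)
```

View pics/w7.png

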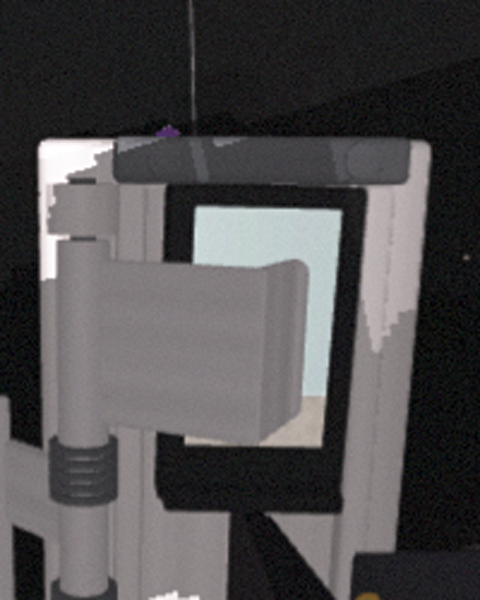

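The carrier is now square and flush with the stop, its front edge level at row 187 against the stop edge at 183. I'll back the finger off so it doesn't drag the carrier up, then let the bar up slowly.

arm_command:
  deltas:
    - {"dx":-0.00097,"dy":0.00026,"dz":0.0,"yaw":0.0}
    - {"dx":-0.00097,"dy":0.00026,"dz":0.0,"yaw":0.0}
    - {"dx":-0.00193,"dy":0.00051,"dz":0.0,"yaw":0.0}
    - {"dx":-0.00193,"dy":0.00051,"dz":0.0,"yaw":0.0}
    - {"dx":0.0,"dy":0.0,"dz":0.0,"yaw":0.0}
    - {"dx":0.0,"dy":0.0,"dz":0.0,"yaw":0.0}

```text
t: 7.95
eef_pos: [568.9, 70.2, 40.9]
tcp_rot: [-3.141, -0.002, -0.259]
ft_force: [4.4, 0.9, 4.2]
opening: 0.506
grip_force: 2.2
```

Run:
```python
from h import *
c=read_camera('wrist');np.savez('w8.npz',**c);s=state();print(s['eef_pos'],s['ft_force'])
for n,p in [('w7',None),('w8',None)]:
    c=dict(np.load(n+'.npz'));g=c['color'].mean(2)
    for u in (362,380,400,420): 
        col=g[118:160,u].round().astype(int); print(n,u,col.tolist())
    print('rear',g[250:285,362].round().astype(int).tolist())
```

```text
[568.77917479  70.17660478  40.89029938] [3.93835488 0.63171156 4.06282592]
w7 362 [77, 84, 90, 87, 87, 86, 89, 89, 90, 84, 86, 91, 86, 90, 84, 78, 77, 60, 47, 28, 31, 25, 34, 26, 22, 25, 32, 77, 171, 207, 210, 211, 207, 208, 210, 211, 211, 214, 213, 212, 212, 215]
w7 380 [72, 68, 69, 66, 67, 69, 70, 69, 66, 69, 63, 69, 68, 64, 67, 66, 62, 60, 48, 22, 27, 21, 28, 29, 19, 26, 23, 53, 134, 206, 206, 204, 204, 207, 203, 200, 204, 204, 203, 207, 204, 202]
w7 400 [68, 68, 71, 65, 67, 70, 66, 70, 68, 62, 67, 65, 64, 65, 67, 65, 60, 60, 76, 34, 31, 24, 28, 26, 24, 26, 23, 27, 76, 201, 203, 202, 202, 202, 200, 202, 205, 202, 197, 203, 203, 200]
w7 420 [77, 83, 82, 86, 88, 86, 83, 80, 82, 83, 84, 87, 83, 83, 80, 70, 70, 64, 61, 71, 39, 22, 29, 25, 27, 26, 28, 21, 40, 120, 199, 200, 204, 199, 199, 199, 202, 198, 192, 193, 192, 189]
rear [22, 21, 31, 17, 25, 24, 24, 8, 28, 19, 16, 27, 21, 17, 21, 26, 23, 29, 29, 22, 20, 20, 39, 96, 135, 141, 136, 139, 140, 140, 142, 139, 139, 139, 143]
w8 362 [132, 129, 128, 77, 69, 66, 69, 67, 72, 69, 65, 67, 67, 60, 64, 74, 31, 26, 32, 25, 26, 22, 27, 30, 56, 140, 210, 213, 212, 209, 207, 213, 210, 210, 214, 213, 213, 212, 212, 214, 214, 210]
w8 380 [126, 125, 124, 122, 121, 127, 129, 123, 77, 66, 61, 67, 62, 63, 60, 61, 53, 29, 25, 31, 28, 26, 31, 28, 26, 90, 211, 212, 208, 208, 210, 204, 209, 208, 210, 210, 208, 212, 206, 205, 207, 210]
w8 400 [123, 110, 80, 67, 66, 69, 65, 67, 69, 68, 65, 67, 61, 58, 61, 63, 104, 46, 18, 35, 21, 34, 26, 29, 23, 42, 127, 202, 203, 203, 205, 203, 204, 204, 203, 203, 202, 202, 200, 203, 200, 203]
w8 420 [87, 85, 84, 86, 85, 85, 85, 86, 89, 82, 86, 86, 86, 70, 70, 69, 111, 70, 29, 30, 36, 30, 31, 28, 27, 28, 88, 198, 206, 201, 203, 200, 203, 193, 192, 195, 193, 186, 185, 181, 184, 185]
rear [25, 20, 22, 23, 29, 22, 20, 18, 28, 22, 17, 15, 23, 18, 34, 28, 24, 18, 16, 32, 90, 144, 142, 142, 138, 141, 137, 141, 138, 137, 141, 139, 139, 142, 141]
```

There is still a residual skew of about 1°. I'll widen the opening a little so the push finger sits off-centre on the lagging side, give a light squaring push, and then release.

arm_command:
  deltas:
    - {"dx":-0.00193,"dy":0.00051,"dz":0.0,"yaw":0.0}
    - {"dx":-0.00097,"dy":0.00026,"dz":0.0,"yaw":0.0}
    - {"dx":0.0,"dy":0.0,"dz":0.0,"yaw":0.0}

```text
t: 8.3
eef_pos: [565.5, 70.8, 40.8]
tcp_rot: [-3.142, -0.001, -0.258]
ft_force: [2.8, 0.8, 4.4]
opening: 0.503
grip_force: 2.6
```

arm_command:
  deltas:
    - {"dx":0.0,"dy":0.0,"dz":0.0,"yaw":0.0}
    - {"dx":0.0,"dy":0.0,"dz":0.0,"yaw":0.0}
    - {"dx":0.0,"dy":0.0,"dz":0.0,"yaw":0.0}
  gripper: 0.06

```text
t: 8.6
eef_pos: [564.4, 70.1, 40.8]
tcp_rot: [3.14, 0.002, -0.258]
ft_force: [-2.4, -7.0, 8.3]
opening: 0.624
grip_force: 4.3
```

arm_command:
  deltas:
    - {"dx":0.00193,"dy":-0.00051,"dz":0.0,"yaw":0.0}
    - {"dx":0.00193,"dy":-0.00051,"dz":0.0,"yaw":0.0}
    - {"dx":0.00193,"dy":-0.00051,"dz":0.0,"yaw":0.0}
    - {"dx":0.00097,"dy":-0.00026,"dz":0.0,"yaw":0.0}
    - {"dx":0.00097,"dy":-0.00026,"dz":0.0,"yaw":0.0}
    - {"dx":0.0,"dy":0.0,"dz":0.0,"yaw":0.0}

```text
t: 9.2
eef_pos: [569.5, 69.2, 40.0]
tcp_rot: [3.14, 0.008, -0.258]
ft_force: [-9.8, 2.0, 10.3]
opening: 0.633
grip_force: 6.5
```

```bash
cat > e.py <<'E'
import sys
from h import *
n=sys.argv[1];c=read_camera('wrist');np.savez(n+'.npz',**c);s=state();print(s['t'],s['eef_pos'],s['ft_force'],s['opening'])
g=c['color'].mean(2)
for u in (360,370,380,390,400,410,420):
    print(u,g[126:160,u].round().astype(int).tolist())
E
python3 e.py w9
```

```text
9.25 [569.44636544  69.16322875  40.03038903] [-10.10988879   2.68180648   9.4038442 ] 0.6305782326765368
360 [86, 88, 81, 85, 86, 65, 61, 62, 61, 34, 22, 23, 30, 24, 29, 34, 27, 17, 87, 179, 205, 208, 207, 203, 205, 208, 205, 205, 208, 207, 208, 207, 205, 208]
370 [66, 68, 71, 69, 65, 62, 65, 63, 59, 38, 24, 25, 30, 26, 26, 18, 22, 28, 77, 170, 206, 207, 204, 204, 204, 207, 208, 205, 206, 204, 208, 206, 207, 209]
380 [67, 67, 67, 66, 62, 66, 68, 60, 59, 46, 24, 20, 27, 30, 20, 23, 33, 26, 50, 132, 206, 203, 203, 205, 202, 203, 203, 204, 201, 203, 205, 203, 203, 202]
390 [67, 67, 68, 67, 64, 65, 61, 61, 57, 60, 26, 20, 26, 30, 25, 27, 21, 28, 36, 104, 200, 202, 204, 202, 200, 202, 201, 203, 201, 202, 201, 199, 198, 202]
400 [62, 66, 66, 66, 62, 64, 61, 61, 63, 75, 37, 24, 27, 24, 29, 25, 29, 26, 20, 78, 202, 202, 201, 199, 203, 201, 200, 201, 201, 202, 199, 203, 198, 202]
410 [69, 67, 65, 68, 67, 68, 62, 61, 62, 77, 50, 26, 14, 12, 32, 20, 18, 28, 19, 60, 170, 203, 201, 203, 202, 197, 201, 197, 201, 201, 201, 198, 199, 200]
420 [85, 83, 83, 80, 71, 64, 62, 61, 62, 69, 76, 35, 23, 29, 17, 26, 26, 29, 23, 46, 138, 174, 145, 141, 135, 114, 107, 85, 78, 77, 80, 64, 57, 59]
```

arm_command:
  deltas:
    - {"dx":0.00097,"dy":-0.00026,"dz":0.0,"yaw":0.0}
    - {"dx":0.00097,"dy":-0.00026,"dz":0.0,"yaw":0.0}
    - {"dx":0.0,"dy":0.0,"dz":0.0,"yaw":0.0}

```text
t: 9.55
eef_pos: [569.7, 69.0, 39.9]
tcp_rot: [3.139, 0.012, -0.259]
ft_force: [-17.3, 4.5, 15.6]
opening: 0.629
grip_force: 9.9
```

```bash
python3 e.py w10
```

```text
9.6 [569.74534938  68.98269574  39.90669844] [-17.14768823   4.06489181  14.9441518 ] 0.6315221635031512
360 [64, 69, 66, 68, 68, 68, 66, 60, 61, 55, 30, 17, 17, 25, 23, 26, 33, 22, 38, 117, 205, 212, 206, 211, 210, 207, 207, 207, 209, 210, 210, 212, 210, 211]
370 [67, 63, 68, 70, 65, 64, 62, 65, 56, 51, 37, 18, 21, 31, 28, 30, 28, 24, 32, 95, 205, 210, 207, 207, 207, 205, 206, 204, 208, 206, 204, 205, 205, 208]
380 [64, 69, 71, 65, 68, 63, 67, 62, 62, 56, 32, 27, 26, 21, 35, 24, 23, 22, 24, 80, 178, 205, 206, 199, 202, 202, 201, 203, 202, 201, 203, 205, 204, 204]
390 [68, 64, 65, 65, 68, 64, 65, 59, 60, 58, 30, 22, 26, 26, 26, 28, 30, 32, 24, 70, 162, 204, 203, 201, 201, 201, 198, 204, 200, 201, 203, 203, 202, 202]
400 [62, 65, 66, 66, 65, 66, 66, 60, 58, 59, 55, 22, 20, 23, 26, 27, 26, 23, 15, 45, 129, 199, 203, 199, 199, 201, 200, 201, 196, 199, 202, 199, 201, 200]
410 [66, 64, 63, 64, 65, 66, 64, 61, 60, 58, 47, 26, 27, 31, 32, 29, 21, 24, 27, 25, 94, 201, 201, 199, 198, 199, 198, 199, 199, 199, 197, 196, 198, 199]
420 [69, 60, 63, 60, 66, 69, 65, 60, 62, 59, 61, 30, 24, 29, 23, 22, 29, 30, 27, 32, 70, 137, 143, 133, 112, 106, 81, 77, 80, 76, 63, 56, 62, 50]
```

The floor sliver between carrier and stop is gone, so the carrier is fully home. Backing off the push, then releasing the bar.

arm_command:
  deltas:
    - {"dx":-0.00097,"dy":0.00026,"dz":0.0,"yaw":0.0}
    - {"dx":-0.00097,"dy":0.00026,"dz":0.0,"yaw":0.0}
    - {"dx":-0.00193,"dy":0.00051,"dz":0.0,"yaw":0.0}
    - {"dx":-0.00193,"dy":0.00051,"dz":0.0,"yaw":0.0}
    - {"dx":-0.00193,"dy":0.00051,"dz":0.0,"yaw":0.0}
    - {"dx":-0.00193,"dy":0.00051,"dz":0.0,"yaw":0.0}
    - {"dx":0.0,"dy":0.0,"dz":0.0,"yaw":0.0}

```text
t: 10.3
eef_pos: [565.1, 71.0, 40.7]
tcp_rot: [3.142, -0.0, -0.258]
ft_force: [2.0, -1.1, 4.1]
opening: 0.633
grip_force: 2.3
```

```bash
python3 e.py w11
```

```text
10.35 [565.12163311  70.97923966  40.71276802] [ 1.39139189 -0.11932469  5.18047452] 0.6297215079884734
360 [30, 39, 35, 39, 38, 34, 31, 31, 40, 56, 58, 59, 58, 64, 66, 70, 75, 73, 78, 75, 82, 93, 94, 97, 107, 104, 109, 126, 129, 133, 121, 127, 128, 128]
370 [27, 25, 29, 31, 25, 30, 21, 46, 130, 207, 207, 208, 209, 208, 206, 205, 207, 209, 207, 206, 207, 210, 205, 207, 206, 207, 209, 208, 206, 199, 154, 127, 125, 128]
380 [26, 28, 25, 30, 29, 18, 24, 31, 95, 205, 208, 205, 205, 207, 205, 204, 207, 208, 206, 208, 205, 207, 204, 207, 205, 205, 209, 207, 207, 201, 168, 126, 125, 126]
390 [32, 27, 25, 29, 30, 19, 25, 20, 72, 206, 203, 204, 204, 204, 203, 201, 206, 201, 204, 205, 202, 201, 203, 204, 200, 200, 200, 205, 204, 201, 152, 123, 129, 133]
400 [31, 29, 29, 29, 36, 33, 28, 23, 55, 161, 203, 204, 199, 200, 203, 200, 201, 200, 202, 202, 200, 196, 199, 200, 200, 202, 199, 205, 195, 132, 117, 115, 116, 119]
410 [53, 29, 25, 31, 22, 25, 25, 22, 35, 122, 198, 204, 201, 203, 201, 199, 199, 200, 198, 200, 199, 200, 203, 202, 200, 201, 200, 204, 199, 199, 199, 204, 201, 201]
420 [61, 26, 35, 35, 28, 32, 29, 22, 31, 84, 192, 199, 199, 200, 200, 199, 201, 201, 202, 189, 191, 189, 185, 182, 186, 177, 181, 182, 179, 179, 176, 146, 146, 139]
```

arm_command:
  deltas:
    - {"dx":0.0,"dy":0.0,"dz":0.001,"yaw":0.0}
    - {"dx":0.0,"dy":0.0,"dz":0.001,"yaw":0.0}
    - {"dx":0.0,"dy":0.0,"dz":0.001,"yaw":0.0}
    - {"dx":0.0,"dy":0.0,"dz":0.001,"yaw":0.0}
    - {"dx":0.0,"dy":0.0,"dz":0.001,"yaw":0.0}
    - {"dx":0.0,"dy":0.0,"dz":0.001,"yaw":0.0}
    - {"dx":0.0,"dy":0.0,"dz":0.001,"yaw":0.0}
    - {"dx":0.0,"dy":0.0,"dz":0.001,"yaw":0.0}
    - {"dx":0.0,"dy":0.0,"dz":0.001,"yaw":0.0}
    - {"dx":0.0,"dy":0.0,"dz":0.001,"yaw":0.0}
    - {"dx":0.0,"dy":0.0,"dz":0.002,"yaw":0.0}
    - {"dx":0.0,"dy":0.0,"dz":0.002,"yaw":0.0}
    - {"dx":0.0,"dy":0.0,"dz":0.002,"yaw":0.0}
    - {"dx":0.0,"dy":0.0,"dz":0.004,"yaw":0.0}
    - {"dx":0.0,"dy":0.0,"dz":0.01,"yaw":0.0}
    - {"dx":0.0,"dy":0.0,"dz":0.02,"yaw":0.0}
    - {"dx":0.0,"dy":0.0,"dz":0.03,"yaw":0.0}
    - {"dx":0.0,"dy":0.0,"dz":0.03,"yaw":0.0}
    - {"dx":0.0,"dy":0.0,"dz":0.0,"yaw":0.0}
    - {"dx":0.0,"dy":0.0,"dz":0.0,"yaw":0.0}

```text
t: 12.35
eef_pos: [565.3, 71.0, 151.6]
tcp_rot: [-3.141, -0.002, -0.258]
ft_force: [-0.5, -0.3, -0.5]
opening: 0.629
grip_force: 0.0
```

Run:
```python
from h import *
c=read_camera('wrist');np.savez('w12.npz',**c);save(c,'w12.png')
s=state();p=s['eef_pos'];print(s['t'],p,s['ft_force'])
# project fixture points and sample depth map heights along lines in fixture frame
R=np.array([[np.cos(-.2585),np.sin(.2585)],[np.sin(-.2585),np.cos(-.2585)]]);t=np.array([581.8,38.4])
u,v=np.meshgrid(range(200,480),range(0,300));P=pts(c,u.ravel(),v.ravel());L=(P[:,:2]-t)@R;g=c['color'].mean(2)[v.ravel(),u.ravel()]
for y in (-12,8):
  print('y',y,[(x,round(float(np.median(P[m,2])),1),int(np.median(g[m]))) for x in range(-14,64,2) if (m:=(abs(L[:,0]-x)<1)&(abs(L[:,1]-y)<2.5)).any()])
m=(abs(L[:,1]-64)<2)&(abs(L[:,0]+20)<20);print('bar z',np.median(P[m,2]),m.sum())
```

```text
12.4 [564.91031843  70.93888116 150.7031174 ] [ 0.60761237 -0.7043839   0.30568605]
y -12 [(-14, 12.8, 137), (-12, 161.6, 21), (-8, 29.1, 61), (-6, 28.6, 24), (-4, 23.9, 23), (-2, 23.0, 24), (0, 23.2, 23), (2, 23.1, 24), (4, 23.1, 116), (6, 23.5, 167), (8, 23.3, 166), (10, 23.7, 132), (12, 23.9, 134), (14, 23.4, 198), (16, 23.2, 202), (18, 23.4, 202), (20, 23.1, 202), (22, 23.6, 204), (24, 23.4, 202), (26, 23.5, 203), (28, 23.3, 202), (30, 23.0, 203), (32, 23.1, 203), (34, 23.7, 203), (36, 23.3, 203), (38, 23.3, 202), (40, 23.3, 204), (42, 23.6, 203), (44, 23.1, 203), (46, 23.4, 204), (48, 22.9, 100), (50, 22.4, 31), (52, 22.3, 75), (54, 25.9, 83), (56, 26.0, 84), (58, 25.9, 87), (60, 25.3, 65), (62, -0.2, 15)]
y 8 [(-14, 12.7, 139), (-12, 13.0, 139), (-8, 29.1, 68), (-6, 28.8, 24), (-4, 26.0, 23), (-2, 22.7, 26), (0, 23.2, 24), (2, 22.9, 23), (4, 23.3, 148), (6, 23.1, 169), (8, 23.2, 170), (10, 23.8, 152), (12, 42.0, 133), (14, 42.3, 130), (16, 41.9, 129), (18, 41.9, 128), (20, 42.5, 131), (22, 42.5, 132), (24, 42.1, 130), (26, 42.2, 129), (28, 42.3, 127), (30, 42.3, 130), (32, 42.2, 130), (34, 42.3, 126), (36, 42.0, 127), (38, 42.0, 129), (40, 40.5, 144), (42, 23.6, 209), (44, 23.2, 211), (46, 23.5, 217), (48, 23.2, 137), (50, 22.6, 54), (52, 22.7, 46), (54, 26.0, 130), (56, 25.4, 127), (58, 25.7, 125), (60, 25.8, 99), (62, -0.2, 28)]
bar z 29.04568676234993 472
```

```bash
python3 -c "
from cell import job_done;print(job_done())"
```

```text
the job is handed in; nothing more can be done
None
```

The carrier is fully home against the end stop with the clip's nose resting on it. The arm is clear of everything, and I handed the job in at about 12.4 s.

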